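Roll the thick setting roller onto the scribed line

ROBOT

A 6-joint arm with a two-finger parallel gripper is mounted at the origin on the work surface; the furniture and walls round the work are solid. World frame = base frame: x ahead of the robot, y to its left, z up, the work surface at z = 0. Lengths are in m, angles in rad, forces in N, time in s.
With the tool pointing down it reaches from about 0.25 to 0.775 m from the base axis. Payload 4 kg.
Tool frame: the origin (TCP) lies at the very end of the fingers, on their centre line; the grasp point (between the pads) lies 19 mm behind it (robot.pinch_z is the distance from the TCP to the grasp point, in m); z points along the fingers, y is the line along which they close (so a half turn about z gives the same grasp; the last joint's range is limited). The gripper opens to 94 mm and grips with 3 to 60 N. Pads are 16 mm wide; open, the fingers measure 119 mm over their backs; the gripper's body (75 mm by 177 mm) begins 78 mm behind the grasp point.
Start: joints at [-1.274, 0.087, 1.371, -0, 1.684, -0.103], TCP at [0.214, -0.507, 0.206] pointing down, gripper open.
Joint ranges: [-3.1, 3.1], [-0.76, 2.03], [0.27, 2.55], [-1.08, 4.22], [0.17, 2.65], [-2.57, 2.57]. Speed limits (rad/s): [2.79, 2.79, 3.14, 3.14, 3.14, 3.14].

INTERFACE

Orientations are given as [roll, pitch, yaw] about the fixed x, y, z axes, in that order (R = Rz(yaw) Ry(pitch) Rx(roll)).
In Python, from bench import robot gives the robot as it stands.
- The arm moves only by the tool arm_command, never from a script. Its argument "targets" is one flat list of numbers, 7 for each row, row after row: the turn, a rotation vector about the tool's x, y, z in degrees, then the shift along the tool's x, y, z in mm, then the closure, from -1 (fully open) to 1 (shut). In form: [ax, ay, az, x, y, z, hand, ax, ay, az, x, y, z, hand, ...]. A call has 1 to 20 rows; each row is the pose to reach, as a shift and turn from the pose commanded when the call began, along the tool's axes at that moment; what a row does not reach only later rows make up. A row lasts 1/10 s, in which the tool goes at most 50 mm and 8.59 degrees, less where a joint would pass 70% of its speed; a pose out of reach is approached as far as the arm can. A call with a gripper value outside its range is refused whole. The fingers move at their own pace and stop on an object; the grip force is fixed at half the most. Time passes only in rows, so rows that repeat a pose let the fingers close. It gives the time, the measured TCP pose, the force, the opening and the grip force at its end, in the units of the state.
- robot.get_obs(): the state, without advancing time (a new reading comes with each control period).
- robot.snapshot(name): name is "scene" or "top" or "wrist"; returns a dict with "color" (384x512x3 uint8, red, green, blue), "range_z" (384x512 float32, m along the optical axis (not along the pixel's ray), 0 where there is no reading), "fx", "fy", "cx", "cy" (pixels), "dist_coeffs" ([k1, k2, p1, p2, k3] as OpenCV has them; the pictures are not rectified), "T" (4x4, takes a point from camera to world coordinates); the wrist camera has in their place "T_tool_cam" (4x4, takes a point from camera to tool coordinates, whose origin is the TCP and whose axes are the flange's). Camera axes: x right, y down, z forward; pixel columns grow to the right and rows downward; lengths in m; the calibration is good to about 2 mm. A picture is of the moment at which its call begins: read the wrist's pose just before it.
- robot.close_job(): hands the job in; it is judged then, once.
The state is a dict: "time": time; "joint_positions": joint angles; "qvel": joint speeds; "joint_torque": joint torques, N m; "tool_pos": TCP position; "ee_rot": TCP orientation; "wrist_force": force on the tool from outside, world axes, zero at the start; "wrist_torque": the same for the moment, N m; "width": finger opening in m; "finger_force": force on a finger pad.
Only numpy, scipy, OpenCV 4.12 (cv2) and the standard library are available. Lean on these libraries where they do the work, as an engineer would, in place of code of your own. Each camera call takes 0.05 s, during which the arm holds its last target. There are 200 camera calls.

TASK

Two polished steel rollers lie on the setting plate, one on either side of the scribed line. With the fingertips pushing sideways on the upper half of the thicker roller, roll it along the plate until it rests lying along the line, centred over it; do not grip or lift it, and do not push it below its mid-height. Leave the thinner roller, the height setting block and the cleaning block where they are, and finish with the thick roller at rest and released.

Things in the scene. Friction and masses are not known exactly. Their poses are not given: they have to be found in the camera images.
- plate: Fixed flat metal setting plate, 200 (x) x 320 (y) x 10 mm thick; origin at the centre of its underside, its top 10 mm above the table. The rollers roll along its y axis. A dark end rail (110 mm long, 10 mm wide, 6 mm above the plate's top) runs along x near each end, at y = +-153 mm.
- line: Straight dark scribed line on the plate's top, 170 mm long, 3 mm wide, flush (nothing to bump into). Origin at the middle of the line, on the plate's top; its x axis runs along the line, its y axis across it (the rolling direction). It lies 70 to 150 mm from the thick roller's start, towards the plate's middle.
- thick_roller: The thicker roller: polished steel cylinder, 40 mm diameter, 80 mm long, 0.18-0.35 kg, lying loose near one end of the plate, about parallel to the line. Origin at its centre, 20 mm above the plate's top; x axis along the cylinder; y, z turn as it rolls. Slippery (friction about 0.2). A fingertip moving level against its back at 2/3 of its height rolls it along; pushed at 30 mm/s it coasts under 3 mm.
- thin_roller: The thinner roller: same look, 24 mm in diameter, 80 mm long, lying loose on the plate on the other side of the line. Origin at its centre, x axis along the cylinder. Not to be moved.
- setup_block: Small metal height setting block with a short upright pin, 28 x 40 x 32 mm high, standing loose at the far edge of the plate, clear of the rollers' path; origin at the centre of its underside. Not to be moved.
- eraser: Cleaning block in a sleeve, 23 x 44 x 12 mm, lying loose at the near edge of the plate, clear of the rollers' path; origin at the centre of its underside. Not to be moved.
There are look-alikes about, which are no part of the job. What is shaped like the thick_roller but brown or purple is not meant.

How it is judged:
On the way:
1. the thick roller has rolled over by about half a turn (rolled, not merely slid) (angle between thick_roller's own z axis and vertical above 2.3 rad), for 0.04 s.
At the end, for the whole second after the job is handed in: The thick roller lies at rest on the plate with its centre within 6 mm of the line across it and within 30 mm of the line's middle along it, its axis within 7 degrees of the line, touched by nothing but the plate; the thinner roller and the two blocks have not been moved by more than 12 mm (y of thick_roller in the frame of line between -0.006 and 0.006 m and x of thick_roller in the frame of line between -0.03 and 0.03 m and z of thick_roller in the frame of line between 0.017 and 0.023 m and angle between the x axis of thick_roller and the x axis of line, either way round below 0.12 rad and linear speed of thick_roller below 0.01 m/s and angular speed of thick_roller below 0.5 rad/s).
It fails at once if the thick roller is lifted off the plate or tipped (its centre more than 6 mm higher than when it lies) (z of thick_roller in the frame of plate above 0.036 m).
It fails at once if the fingers touch the thick roller below its mid-height, pushing low or gripping it (grasp point under 36 mm above the plate's top) (contact force between the fingers and thick_roller above 0.1 N and z of the grasp point in the frame of plate below 0.046 m).
It fails at once if the thick roller is pressed hard (over 25 N) (contact force between the fingers and thick_roller above 25 N).
It fails at once if the thin roller is moved by more than 12 mm (distance of thin_roller from where it was at the start of the episode above 0.012 m).
It fails at once if the setting block or the cleaning block is moved by more than 12 mm (distance of any of setup_block, eraser from where it was at the start of the episode above 0.012 m).
It also fails if it takes over 48 s, if anything falls off the work surface, if the arm or the gripper's body presses on something with over 40 N, if the wrist force passes 120 N, or if a joint passes its speed limit or range.

## Working session

There is one attempt and no reset: what is moved stays moved. The work goes in short steps, Python scripts to look and compute and a tool call to move; the robot and the scene stay as the last step left them, time stands still between calls to the robot, and variables do not carry over. Pictures are saved under pics/ and viewed, at most 10 in all, crops included, and the job is handed in when it is done.

Besides the shell and the picture viewer there is one more tool, called after ">>>" in YAML: its name, and indented under it one key for each argument. arm_command: Moves the arm, as the interface text tells. Its arguments: {"type":"object","properties":{"targets":{"type":"array"}},"required":["targets"]}

```bash
mkdir -p pics; ls; cat > h.py <<'E'
from bench import robot
import numpy as np, cv2
def K(s): return np.array([[s["fx"],0,s["cx"]],[0,s["fy"],s["cy"]],[0,0,1.]])
def cast(s,px,z,T=None):
    T=np.array(s["T"]) if T is None else T
    u=cv2.undistortPoints(np.array(px,float).reshape(-1,1,2),K(s),np.array(s["dist_coeffs"],float)).reshape(-1,2)
    d=np.c_[u,np.ones(len(u))]@T[:3,:3].T; o=T[:3,3]
    return o+d*((z-o[2])/d[:,2])[:,None]
def save(n,c): cv2.imwrite("pics/"+n,cv2.cvtColor(c,cv2.COLOR_RGB2BGR))
E
python3 - <<'E'
from h import *
o=robot.get_obs(); print({k:np.round(v,3) for k,v in o.items()}, robot.pinch_z)
for n in("scene","top"):
    s=robot.snapshot(n); save(n+".png",s["color"]); np.save("pics/"+n+"_z.npy",s["range_z"])
    print(n,np.round(s["T"],3))
E
```

```text
pics
{'time': np.float64(0.0), 'joint_positions': array([-1.274,  0.088,  1.372, -0.   ,  1.684, -0.103]), 'qvel': array([-0.001, -0.002, -0.   ,  0.003,  0.   , -0.001]), 'joint_torque': array([-1.0000e-03, -3.4018e+01, -3.0243e+01,  7.2000e-02,  3.3000e-02,
       -0.0000e+00]), 'tool_pos': array([ 0.214, -0.506,  0.204]), 'ee_rot': array([-3.139, -0.   ,  0.4  ]), 'wrist_force': array([-0.454,  0.102,  0.306]), 'wrist_torque': array([-0.013, -0.055, -0.02 ]), 'finger_force': np.float64(0.0), 'width': np.float64(0.094)} 0.0188
scene [[-0.985 -0.148  0.087  0.349]
 [-0.171  0.845 -0.506  0.325]
 [ 0.001 -0.513 -0.858  0.978]
 [ 0.     0.     0.     1.   ]]
top [[-0.029 -0.995  0.099  0.383]
 [-0.999  0.03   0.013 -0.205]
 [-0.016 -0.098 -0.995  1.038]
 [ 0.     0.     0.     1.   ]]
```

View pics/scene.png

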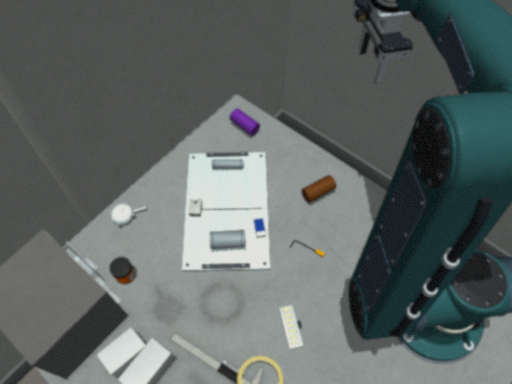

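View pics/top.png

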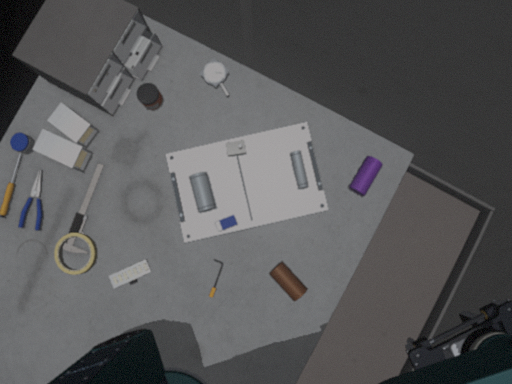

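The top view shows the thick roller at about (203,192) and the thin one at (299,169). The line runs from (238,155) to (252,220), with the setup block at (236,148) and the eraser at (228,223). Candidates for the thick roller are grey (203,192), thin grey (299,169), brown (288,281) and purple (366,176). I choose the fat grey one at (203,192).

```bash
python3 - <<'E'
from h import *
s=robot.snapshot("top"); c=s["color"]; hsv=cv2.cvtColor(c,cv2.COLOR_RGB2HSV); z=s["range_z"]
up=cv2.resize(c[110:255,150:345],None,fx=4,fy=4,interpolation=cv2.INTER_CUBIC); save("crop.png",up)
V=hsv[...,2]
pl=((V>165)&(hsv[...,1]<40)).astype(np.uint8)
n,l,st,ce=cv2.connectedComponentsWithStats(pl); i=l[200,270]; print("plate V",V[200,270],V[192,203],i,st[i])
cs,_=cv2.findContours((l==i).astype(np.uint8),0,2); h=cv2.convexHull(max(cs,key=cv2.contourArea))
r=cv2.minAreaRect(h); b=cv2.boxPoints(r); w=cast(s,b,0.01); print("plate",w.round(4),np.linalg.norm(np.diff(w,axis=0),axis=1))
m=np.zeros_like(pl); cv2.fillConvexPoly(m,h,1); m=cv2.erode(m,np.ones((5,5)))&(l!=i).astype(np.uint8)
n,l2,st,ce=cv2.connectedComponentsWithStats(m)
for k in range(1,n):
    if st[k,4]<25: continue
    p=np.argwhere(l2==k)[:,::-1].astype(np.float32); r=cv2.minAreaRect(p)
    zz=np.median(z[l2==k]); print(k,st[k],ce[k].round(1),np.round(r[1],1),round(r[2],1),c[l2==k].mean(0).round(),cast(s,[ce[k]],0.01).round(4))
for p in((203,192),(299,169),(270,200)):
    T=np.array(s["T"]);Z=z[p[1],p[0]];u=cv2.undistortPoints(np.array([[p]],float),K(s),np.array(s["dist_coeffs"]))[0,0]
    print(p,(T@[u[0]*Z,u[1]*Z,Z,1]).round(4))
E
```

```text
plate V 163 143 0 [     0      0    512    384 196112]
plate [[ 0.9652  0.403   0.01  ]
 [ 0.92   -0.8132  0.01  ]
 [ 0.0496 -0.7397  0.01  ]
 [ 0.0768  0.3794  0.01  ]] [1.2169983  0.87343708 1.11943848]
(203, 192) [ 0.4829 -0.0873  0.0486  1.    ]
(299, 169) [ 0.5273 -0.2909  0.0341  1.    ]
(270, 200) [ 0.465  -0.2276  0.0099  1.    ]
```

View pics/crop.png

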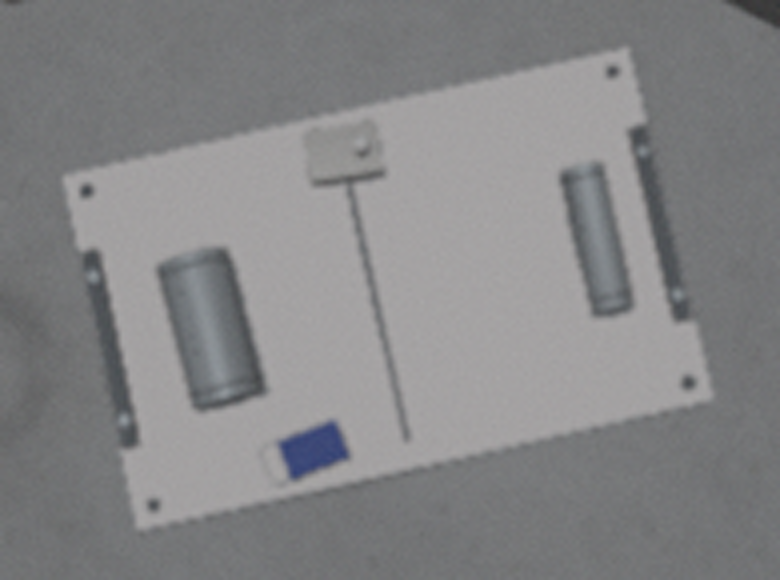

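The crop shows the thick roller with corners (158,265), (230,250), (265,390) and (197,408). The visible line runs from (349,182) to (407,440), and its far end is hidden by the setup block. Plate corners are (63,177), (630,47), (712,400) and (138,530).

```bash
python3 - <<'E'
from h import *
s=robot.snapshot("top"); z=s["range_z"].astype(float)
f=lambda P:[((u+.5)/4-.5+150,(v+.5)/4-.5+110) for u,v in P]
C=cast(s,f([(63,177),(630,47),(712,400),(138,530)]),0.01); print("plate",C.round(4),C.mean(0).round(4),np.linalg.norm(np.diff(C,axis=0),axis=1).round(3))
L=cast(s,f([(349,182),(407,440)]),0.01); d=L[0]-L[1]; d/=np.linalg.norm(d); print("line",L.round(4),"dir deg",np.degrees(np.arctan2(d[1],d[0])).round(2),"mid",(L[1]+.085*d).round(4), "plate dir",np.degrees(np.arctan2(*(C[0]-C[3])[1::-1])))
mid=L[1]+.085*d
vv,uu=np.mgrid[110:255,150:345]; Z=z[110:255,150:345].ravel(); px=np.c_[uu.ravel(),vv.ravel()].astype(float)
u=cv2.undistortPoints(px.reshape(-1,1,2),K(s),np.array(s["dist_coeffs"])).reshape(-1,2)
W=(np.c_[u*Z[:,None],Z]@np.array(s["T"])[:3,:3].T)+np.array(s["T"])[:3,3]
n=np.array([-d[1],d[0],0]); R=(W-mid)@np.c_[d,n]
print("n",n)
for name,sg,zt in(("thick",None,.036),("thin",None,.026)):
    side=R[:,1]*(1 if True else 0)
    for sgn in(1,-1):
        m=(sgn*R[:,1]>.03)&(sgn*R[:,1]<.135)&(W[:,2]>zt)&(abs(R[:,0])<.07)
        if m.sum()<20: continue
        q=R[m]; a=np.polyfit(q[:,0],q[:,1],1)
        print(name,sgn,m.sum(),"along",q[:,0].min().round(4),q[:,0].max().round(4),"across",q[:,1].mean().round(4),np.percentile(q[:,1]-np.polyval(a,q[:,0]),[2,98]).round(4),"skew deg",np.degrees(a[0]).round(2),"z",np.percentile(W[m,2],95),W[m].mean(0).round(4))
E
```

```text
plate [[ 0.5736 -0.0011  0.01  ]
 [ 0.6362 -0.3151  0.01  ]
 [ 0.4404 -0.3514  0.01  ]
 [ 0.3794 -0.0397  0.01  ]] [ 0.5074 -0.1768  0.01  ] [0.32  0.199 0.318]
line [[ 0.5656 -0.1585  0.01  ]
 [ 0.4238 -0.1862  0.01  ]] dir deg 11.05 mid [ 0.5072 -0.1699  0.01  ] plate dir 11.260777726555729
n [-0.19172347  0.98144899  0.        ]
thick 1 685 along -0.0466 0.0343 across 0.0876 [-0.0174  0.0187] skew deg 2.02 z 0.05266692640461144 [ 0.484  -0.0851  0.047 ]
thick -1 33 along -0.0411 0.035 across -0.1242 [-0.0044  0.0057] skew deg 0.83 z 0.03847553287977816 [ 0.5311 -0.2917  0.0369]
thin 1 727 along -0.0696 0.0343 across 0.087 [-0.018   0.0197] skew deg 2.18 z 0.05261960365822367 [ 0.4836 -0.0858  0.0461]
thin -1 362 along -0.044 0.0364 across -0.1231 [-0.0102  0.0097] skew deg -0.19 z 0.036461220862050635 [ 0.5263 -0.2915  0.0326]
```

The measured sizes match the given ones: 80 mm length, tops at 50 and 34 mm, plate 200x320. The thick roller sits 88 mm across and -6 mm along from the line's middle, skewed by 2°. Next I'll work out the approach, with tool y along the line and the fingers behind the roller.

```bash
cat >> h.py <<'E'
from scipy.spatial.transform import Rotation as Ro
a=np.radians(11.1); d=np.array([np.cos(a),np.sin(a),0]); n=np.array([-np.sin(a),np.cos(a),0]); mid=np.array([.5072,-.1699,0])
def plan(along,across,z):
    o=robot.get_obs(); R0=Ro.from_euler("xyz",o["ee_rot"]); R1=Ro.from_euler("xyz",[np.pi,0,a+np.pi/2])
    p=mid+d*along+n*across+[0,0,z]
    print(o["time"],"rot",np.degrees((R0.inv()*R1).as_rotvec()).round(1),"mm",(1e3*R0.inv().apply(p-o["tool_pos"])).round(1),"now along/across/z",((o["tool_pos"]-mid)@np.c_[d,n,[0,0,1]]).round(4))
E
python3 -c "
from h import *
plan(-.006,.138,.15)"
```

```text
0.2 rot [ -0.1  -0.1 -78.2] mm [ 423.4 -332.    55.2] now along/across/z [-0.3525 -0.2737  0.2047]
```

>>> arm_command:
  targets: [0,0,-8,42,-33,0,0.15,0,0,-16,84,-66,0,0.15,0,0,-24,126,-99,0,0.15,0,0,-32,168,-132,0,0.15,0,0,-40,210,-165,0,0.15,0,0,-48,252,-198,0,0.15,0,0,-56,294,-231,0,0.15,0,0,-64,336,-264,20,0.15,0,0,-72,380,-298,40,0.15,0,0,-78.2,423,-332,55,0.15,0,0,-78.2,423,-332,55,0.15,0,0,-78.2,423,-332,55,0.15,0,0,-78.2,423,-332,55,0.15,0,0,-78.2,423,-332,55,0.15,0,0,-78.2,423,-332,55,0.15,0,0,-78.2,423,-332,55,0.15]

```text
time: 1.8
tool_pos: [0.4745, -0.0375, 0.1511]
ee_rot: [3.14, 0.001, 1.762]
wrist_force: [-0.3, -0.3, 0.5]
width: 0.0399
finger_force: 0.0
```

```bash
python3 -c "
from h import *
plan(-.006,.138,.037); o=robot.get_obs(); print(o['width'],o['wrist_force'])
s=robot.snapshot('wrist'); save('w1.png',s['color']); print(np.round(s['T_tool_cam'],3))"
```

```text
1.8 rot [ 0.1  0.  -0.1] mm [  1.8   0.5 114.1] now along/across/z [-0.0066  0.1363  0.1511]
0.03987882575113008 [-0.32139244 -0.26093059  0.52750965]
[[-0.001 -0.961 -0.277  0.081]
 [ 1.    -0.001 -0.001  0.   ]
 [ 0.001 -0.277  0.961 -0.179]
 [ 0.     0.     0.     1.   ]]
```

View pics/w1.png

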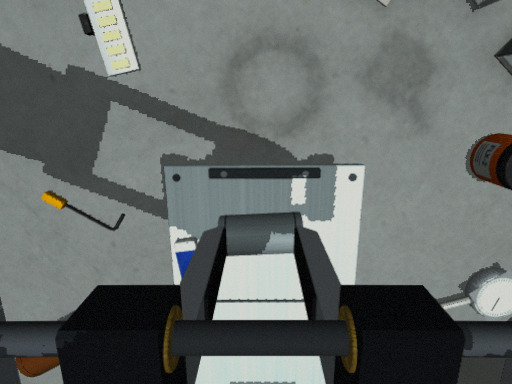

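The wrist view shows the thick roller at (262,232), centred under the fingers, the line at row 300, and the rail behind at (265,173). The descent is clear.

>>> arm_command:
  targets: [0,0,0,2,0,30,0.15,0,0,0,2,0,60,0.15,0,0,0,2,0,90,0.15,0,0,0,2,0,105,0.15,0,0,0,2,0,114,0.15,0,0,0,2,0,114,0.15,0,0,0,2,0,114,0.15]

```text
time: 2.55
tool_pos: [0.4748, -0.0347, 0.0375]
ee_rot: [3.14, 0.001, 1.764]
wrist_force: [0.1, 0.3, -0.4]
width: 0.0393
finger_force: 0.0
```

```bash
python3 -c "
from h import *
plan(-.006,.03,.037)"
```

```text
2.55 rot [ 0.1  0.  -0. ] mm [-108.9   -0.2    0.5] now along/across/z [-0.0057  0.1389  0.0375]
```

>>> arm_command:
  targets: [0,0,0,-3,0,0,0.15,0,0,0,-6,0,0,0.15,0,0,0,-9,0,0,0.15,0,0,0,-12,0,0,0.15,0,0,0,-15,0,0,0.15,0,0,0,-18,0,0,0.15,0,0,0,-21,0,0,0.15,0,0,0,-24,0,0,0.15,0,0,0,-27,0,0,0.15,0,0,0,-30,0,0,0.15,0,0,0,-33,0,0,0.15,0,0,0,-36,0,0,0.15,0,0,0,-39,0,0,0.15,0,0,0,-42,0,0,0.15,0,0,0,-45,0,0,0.15,0,0,0,-48,0,0,0.15,0,0,0,-50,0,0,0.15,0,0,0,-52,0,0,0.15,0,0,0,-52,0,0,0.15,0,0,0,-52,0,0,0.15]

```text
time: 4.55
tool_pos: [0.4841, -0.0853, 0.0364]
ee_rot: [-3.142, 0.0, 1.765]
wrist_force: [0.3, -0.3, 0.5]
width: 0.0401
finger_force: 0.0
```

```bash
cat > m.py <<'E'
from h import *
plan(-.006,.0269,.037)
s=robot.snapshot("scene"); c=s["color"]
save("s%d.png"%int(robot.get_obs()["time"]*10),cv2.resize(c[140:290,160:300],None,fx=4,fy=4,interpolation=cv2.INTER_CUBIC))
for nm in("scene","top"):
    s=robot.snapshot(nm); z=s["range_z"].astype(float); vv,uu=np.mgrid[0:384,0:512]; Z=z.ravel()
    u=cv2.undistortPoints(np.c_[uu.ravel(),vv.ravel()].astype(float).reshape(-1,1,2),K(s),np.array(s["dist_coeffs"])).reshape(-1,2)
    T=np.array(s["T"]); W=(np.c_[u*Z[:,None],Z]@T[:3,:3].T)+T[:3,3]
    R=(W-mid)@np.c_[d,n]
    m=(R[:,1]>-.04)&(R[:,1]<.13)&(abs(R[:,0])<.055)&(W[:,2]<.053)&(Z>0)&(W[:,2]>.036)
    if m.sum()<20: print(nm,m.sum()); continue
    q=R[m]; p=np.polyfit(q[:,0],q[:,1],1)
    print(nm,m.sum(),"along",q[:,0].min().round(4),q[:,0].max().round(4),"across pct",np.percentile(q[:,1],[2,50,98]).round(4),"skew",np.degrees(p[0]).round(1))
    A=np.c_[q[:,1],q[:,0],np.ones(len(q))]  # circle of 20 mm: (y-y0)^2+(z-.03)^2=.0004
    from scipy.optimize import least_squares
    f=least_squares(lambda t:np.hypot(q[:,1]-t[0]-t[1]*q[:,0],W[m,2]-.03)-.02,[np.median(q[:,1]),0],loss="soft_l1",f_scale=.002)
    print("  axis across at mid",f.x[0].round(4),"skew",np.degrees(f.x[1]).round(1),"rms",np.sqrt(np.mean(f.fun**2)).round(4))
E
python3 m.py
```

```text
4.55 rot [-0.  0. -0.] mm [-60.6   0.4  -0.6] now along/across/z [-0.0064  0.0875  0.0364]
scene 160 along -0.0374 0.0337 across pct [0.0527 0.0711 0.0978] skew -2.4
  axis across at mid 0.0582 skew -0.2 rms 0.0091
top 357 along -0.045 0.035 across pct [0.0372 0.0468 0.063 ] skew -4.8
  axis across at mid 0.0561 skew 2.9 rms 0.0018
```

>>> arm_command:
  targets: [0,0,0,-3,0,0,0.15,0,0,0,-6,0,0,0.15,0,0,0,-9,0,0,0.15,0,0,0,-12,0,0,0.15,0,0,0,-15,0,0,0.15,0,0,0,-18,0,0,0.15,0,0,0,-21,0,0,0.15,0,0,0,-24,0,0,0.15,0,0,0,-27,0,0,0.15,0,0,0,-30,0,0,0.15,0,0,0,-33,0,0,0.15,0,0,0,-36,0,0,0.15,0,0,0,-39,0,0,0.15,0,0,0,-42,0,0,0.15,0,0,0,-44,0,0,0.15,0,0,0,-46,0,0,0.15,0,0,0,-48,0,0,0.15,0,0,0,-50,0,0,0.15,0,0,0,-51,0,0,0.15,0,0,0,-52,0,0,0.15]

```text
time: 6.7
tool_pos: [0.4942, -0.1364, 0.0365]
ee_rot: [3.142, 0.0, 1.765]
wrist_force: [0.4, -0.1, -0.5]
width: 0.0399
finger_force: 0.1
```

>>> arm_command:
  targets: [0,0,0,10,0,0,0.15,0,0,0,25,0,0,0.15,0,0,0,50,0,0,0.15,0,0,0,80,0,0,0.15,0,0,0,110,0,0,0.15,0,0,0,110,0,0,0.15,0,0,0,110,0,-40,0.15,0,0,0,150,0,-80,0.15,0,0,0,190,0,-110,0.15,0,0,0,190,0,-110,0.15,0,0,0,190,0,-110,0.15]

```text
time: 7.8
tool_pos: [0.458, 0.0509, 0.1477]
ee_rot: [3.139, 0.001, 1.767]
wrist_force: [0.3, -0.1, 0.7]
width: 0.0398
finger_force: 0.0
```

```bash
cat >> m.py <<'E'
save("t.png",cv2.resize(s["color"][110:255,150:345],None,fx=4,fy=4,interpolation=cv2.INTER_CUBIC))
E
python3 m.py
```

```text
7.8 rot [0.2 0.1 0.2] mm [-199.    -1.1  110.9] now along/across/z [-0.0058  0.2261  0.1477]
scene 32 along -0.0425 -0.0329 across pct [-0.0115  0.0028  0.0124] skew -46.8
  axis across at mid 0.007 skew 1.6 rms 0.0015
top 668 along -0.0424 0.0382 across pct [-0.013   0.0051  0.0239] skew 2.6
  axis across at mid 0.0055 skew 2.4 rms 0.0017
```

View pics/t.png

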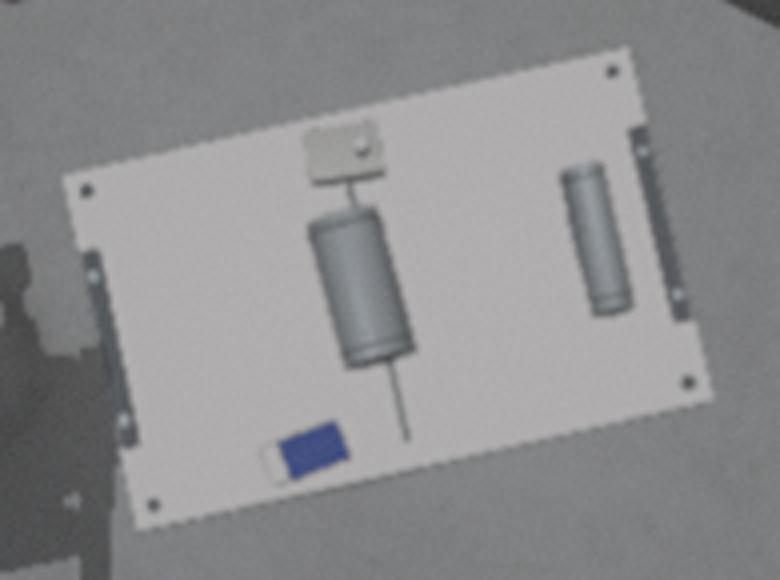

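The top view shows the thick roller on the line, slightly to its left: about +5.5 mm across and 2.4° of skew. The other objects haven't moved. I need about 5 mm more, so I'll nudge it slowly.

>>> arm_command:
  targets: [0,0,0,-40,0,30,0.15,0,0,0,-80,0,60,0.15,0,0,0,-85,0,90,0.15,0,0,0,-85,0,110,0.15,0,0,0,-85,0,111,0.15,0,0,0,-85,0,111,0.15]

```text
time: 8.55
tool_pos: [0.4729, -0.0339, 0.0342]
ee_rot: [-3.139, -0.001, 1.763]
wrist_force: [0.4, -1.2, 0.4]
width: 0.0401
finger_force: 0.0
```

```bash
python3 -c "
from h import *
plan(-.004,.030,.037)"
```

```text
8.55 rot [-0.2 -0.1 -0.1] mm [-110.1    3.6   -2.9] now along/across/z [-0.0075  0.1401  0.0342]
```

>>> arm_command:
  targets: [0,0,0,-20,2,-2,0.15,0,0,0,-40,3,-2,0.15,0,0,0,-60,3,-2,0.15,0,0,0,-80,3,-2,0.15,0,0,0,-90,3,-2,0.15,0,0,0,-96,3,-2,0.15,0,0,0,-99,3,-2,0.15,0,0,0,-101,3,-2,0.15,0,0,0,-102,3,-2,0.15,0,0,0,-103,3,-2,0.15,0,0,0,-104,3,-2,0.15,0,0,0,-105,3,-2,0.15,0,0,0,-106,3,-2,0.15,0,0,0,-107,3,-2,0.15,0,0,0,-108,3,-2,0.15,0,0,0,-109,3,-2,0.15,0,0,0,-110,3,-2,0.15,0,0,0,-110,3,-2,0.15,0,0,0,-110,3,-2,0.15]

```text
time: 10.45
tool_pos: [0.4981, -0.1407, 0.0375]
ee_rot: [-3.142, 0.0, 1.765]
wrist_force: [0.2, -0.1, -1.4]
width: 0.0399
finger_force: 0.0
```

```bash
python3 m.py
```

```text
10.45 rot [-0.  0.  0.] mm [-3.5 -2.7  0.5] now along/across/z [-0.0033  0.0304  0.0375]
scene 219 along -0.0422 0.0354 across pct [-0.0127  0.0148  0.0404] skew 0.9
  axis across at mid 0.0024 skew 3.9 rms 0.0076
top 114 along -0.0422 -0.0046 across pct [-0.0193 -0.0119  0.0011] skew -15.5
  axis across at mid 0.0003 skew 2.6 rms 0.0022
```

Looks centred; I'll back off and verify.

>>> arm_command:
  targets: [0,0,0,5,0,0,0.15,0,0,0,20,0,0,0.15,0,0,0,50,0,0,0.15,0,0,0,80,0,0,0.15,0,0,0,110,0,0,0.15,0,0,0,110,0,-10,0.15,0,0,0,110,0,-50,0.15,0,0,0,150,0,-90,0.15,0,0,0,190,0,-110,0.15,0,0,0,190,0,-110,0.15,0,0,0,190,0,-110,0.15]

```text
time: 11.7
tool_pos: [0.4618, 0.0463, 0.1486]
ee_rot: [3.139, 0.001, 1.767]
wrist_force: [-0.4, -0.2, -0.5]
width: 0.0398
finger_force: 0.0
```

```bash
python3 m.py
```

```text
11.7 rot [0.1 0.1 0.1] mm [-193.8   -3.8  111.9] now along/across/z [-0.0029  0.2209  0.1486]
scene 34 along -0.0423 -0.0283 across pct [-0.0159 -0.0051  0.0023] skew -2.3
  axis across at mid -0.0023 skew -4.8 rms 0.0027
top 663 along -0.0422 0.0383 across pct [-0.0178  0.0005  0.0187] skew 2.3
  axis across at mid 0.0006 skew 2.3 rms 0.0016
```

View pics/t.png

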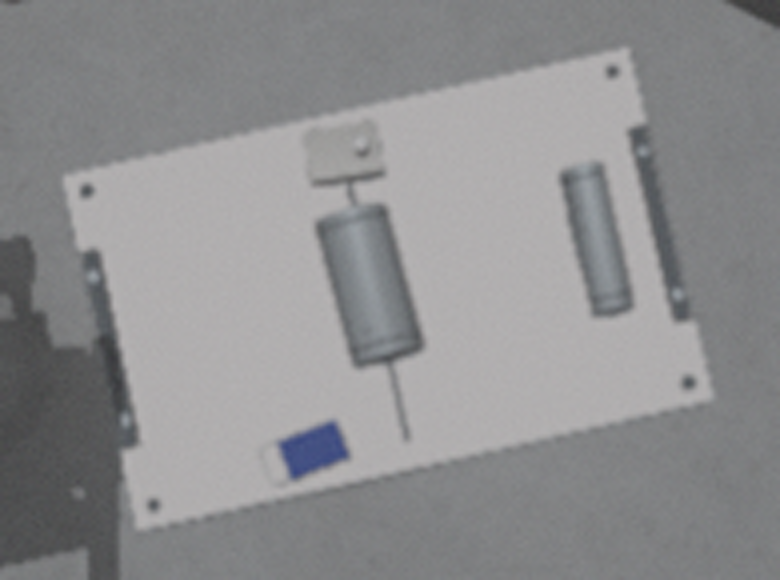

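The thick roller lies over the line: 0.5 mm across, -2 mm along, 2.3° of skew. The other objects haven't moved, so I'm handing in.

```bash
python3 -c "
from bench import robot
print(robot.close_job())"
```

```text
the job is handed in; nothing more can be done
None
```

I rolled the thick roller onto the line and handed the job in at about 12 s; it lies released, about 0.5 mm off the line across it, 2 mm off its middle along it and 2.3° skewed, with nothing else visibly moved. The half-turn is inferred from its 87 mm of travel, as I saw no mark to confirm it rolled without sliding, and the hand-in returned no verdict.

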